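Pin the hasp of an equipment case

ROBOT

A 7-joint arm with a two-finger parallel gripper is mounted at the origin on the work surface. World frame = base frame: x ahead of the robot, y to its left, z up, the work surface at z = 0. Lengths are in m, angles in rad, forces in N, time in s.
With the tool pointing down it reaches from about 0.4 to 0.85 m from the base axis. Payload 4.5 kg.
Tool frame: the origin (TCP) lies at the very end of the fingers, on their centre line; the grasp point (between the pads) lies 19 mm behind it; x points along the fingers, y is the direction in which the jaws open and shut, and the axes are right-handed (so a half turn about x gives the same grasp; the last joint's range is limited). The gripper opens to 88 mm and grips with 3 to 60 N. Pads are 18 mm wide; open, the fingers measure 123 mm over their backs; the gripper's body (75 mm by 187 mm) begins 45 mm behind the grasp point.
Start: joints at [-1.241, 0.689, -0.195, 1.565, 0.157, 0.902, -0.215], TCP at [0.182, 0.598, 0.239] pointing down, gripper open.
Joint ranges: [-3.01, 3.01], [-0.46, 2.08], [-1.47, 1.51], [0.13, 2.56], [-1, 4.14], [0.04, 2.09], [-2.66, 2.66]. Speed limits (rad/s): [2.57, 2.57, 3.14, 3.14, 3.14, 3.14, 3.14].

INTERFACE

Orientations are given as a unit quaternion [x, y, z, w].
In Python, from plant import env, cams gives the robot as it stands.
- The arm moves only by the shell command python3 -m creep 'ROWS'. ROWS is JSON, a list of rows, each a list of 3 entries, a list of its own where there are three numbers: the closure, from 0 (fully open) to 1 (shut), then the shift along the tool's x, y, z in m, then the turn about the tool's x in rad. A call has 1 to 12 rows; each row shifts and turns the commanded pose from where the row before left it, along the tool's axes as they then stand; what a row does not reach is not made up. A row lasts 1/10 s, in which the tool goes at most 50 mm and 8.59 degrees, less where a joint would pass 70% of its speed; a pose out of reach is approached as far as the arm can. A call is refused whole if a number of a shift passes 0.05 or a number of a turn 0.15, either way. A call with a gripper value outside its range is refused whole. The fingers move at their own pace and stop on an object; the grip force is fixed at half the most. Time passes only in rows, so rows that do not move let the fingers close. It gives the time, the measured TCP pose, the force and the opening at its end, in the units of the state.
- env.state(): the state, without advancing time (a new reading comes with each control period).
- cams.grab_frame(name): name is "scene" or "side" or "wrist"; returns a dict with "pixels" (384x512x3 uint8, red, green, blue), "camera_matrix" (3x3 intrinsics, pixels), "rvec" (rotation vector, rad) and "tvec" (3), from world to camera coordinates, as OpenCV has them. Camera axes: x right, y down, z forward; pixel columns grow to the right and rows downward; lengths in m; the calibration is good to about 2 mm. A picture is of the moment at which its call begins. There is no depth.
- env.sign_off(): hands the job in, once; it reports no verdict.
Trained networks look in the newest picture that a camera, given by its name, has taken for a name from the list of things; names that differ only in an ending like _2 or _b are one class to them, and where a whole thing is asked for, a point or a joint stands for the part that bears it (a point fixed in the world has none). Each returns a list of dicts, best first, with "conf" (0 to 1); they miss things now and then, are a little off and sometimes report something else, mostly with a low value. They report only what shows in the picture. A call takes as long as a camera call.
- cams.look_for(camera, query): "at" ([x, y, z] in m, in the coordinates of the camera as it stood for that picture, good to about 4 mm: the middle of the surface that is visible of it).
- cams.cut_out(camera, query): "pixels" (384x512 bool, what is visible of it).
The state is a dict: "time_s": time; "joint_positions": joint angles; "qvel": joint speeds; "effort": joint torques, N m; "position": TCP position; "tool_rot": TCP orientation; "ft_force": force on the tool from outside, world axes, zero at the start; "moment": the same for the moment, N m; "grip_width": finger opening in m.
Only numpy, scipy, OpenCV 4.12 (cv2) and the standard library are available. Lean on these libraries where they do the work, as an engineer would, in place of code of your own. Each camera call takes 0.05 s, during which the arm holds its last target. There are 200 camera calls.

TASK

The spares case for the rack modules has been left ajar with its hasp thrown back. Shut the lid, then swing the hasp down over the staple until it lies flat against the front, and then drop the steel retaining pin from its parking block down through the staple in front of the hasp until its collar rests on the staple; let go of everything, and leave the tape roll, the carton and the module strip where they are.

Things in the scene. Friction and masses are not known exactly. Their poses are not given: they have to be found in the camera images.
- case: Grey painted steel case fixed to the bench, 220 (x) x 260 (y) x 110 mm high without its 10 mm thick lid. Origin: centre of its underside; +x points to the lid hinge at the back, the front face with the staple is at x = -110 mm, z up. With the lid shut the top is at 120 mm.
- lid_panel (a joint): Lid angle: 0 = shut, grows as the front edge rises (hinge along y at the case's x = +110 mm, z = 110 mm). It stays where it is left; 1 to 3 N down near its front edge closes it, and it stops at 0.
- lid_edge (a point): Middle (in y) of the lid's top front edge, 220 mm from the lid hinge. The lid is 260 mm wide (the hasp takes up the middle 60 mm).
- hasp_strap (a joint): Angle of the hasp, a flat steel strap hinged along y on the lid's front edge: 0 = hanging flat against the case front (a stop), pi/2 = sticking straight out to the front, pi = pointing up, more = leaning back over the lid (angles with the lid shut). Its hinge is stiff (0.06 N m), so it stays where it is left, and nothing but the stop ends its swing.
- hasp_axis (a point): Middle of the hasp's hinge line. With the lid shut it is at x = -113 mm, z = 112 mm of the case frame.
- hasp_end (a point): Middle of the free end of the hasp, 77 mm from the hinge line. Strap 60 mm wide and 4 mm thick; the first 20 mm next to the hinge is solid plate, then comes a slot 43 mm wide (from 20 to 67 mm from the hinge), with 8.5 mm of strap at each side, and 10 mm of plate at the end. Hanging, its outer face is 117.5 mm in front of the case centre (x = -117.5 mm).
- staple_mid (a point): Middle of the range in which the staple may sit: case frame x -127, y 0, z 75 mm (the staple's top). The staple's true centre is up to 8 mm to either side along the case's y, unreported (bolted through a slot): find it by touch or sight. It does not move.
- staple_front (a point): Point on the case at x -142, y 0, z 72 mm, level with the staple's front bar. The staple is a level U of 6 x 6 mm bar out of the case front, 25 mm wide outside, reaching x = -142 mm. Its eye, open up and down, is 13 mm wide in y and runs from the hasp's outer face (x = -117.5) to x = -136 mm.
- pin: Steel retaining pin, upright, 85 mm long, 50 g. Origin: the tip (bottom end) on its axis, z along the pin to its top. Shank 9 mm diameter, 40 mm long, with 1 mm chamfer at the tip; collar 18 mm diameter from 40 to 43 mm; then a plain 12 mm diameter stem up to 85 mm, to hold it by. Starts upright in the parking block, collar on its top; fully home in the staple the tip is 35 mm over the case underside.
- pin_block: Plain aluminium block 60 x 60 x 50 mm, fixed to the bench, with a 13 mm upright hole, 46 mm deep, in the middle of its top. Origin: centre of its underside.
- tape: Bystander: roll of tape lying flat, 90 mm across, 25 mm high.
- carton: Bystander: small cardboard box 70 x 100 x 45 mm.
- module: Bystander: black module strip 150 x 36 x 27 mm, lying flat.

How it is judged:
On the way, in this order (a step that is already met when the one before it is completed fails the run):
1. the lid is shut (value of joint lid_panel below 0.04 rad), for 0.2 s.
2. with the lid shut, the hasp lies flat against the case front, over the staple (value of joint lid_panel below 0.04 rad and value of joint hasp_strap below 0.12 rad), for 0.2 s.
3. the pin is down through the staple with its collar on it, the hasp still flat (all of step 2 and x of pin in the frame of case between -0.135 and -0.117 m and y of pin in the frame of case between -0.0125 and 0.0125 m and z of pin in the frame of case between 0.028 and 0.042 m and angle between pin's own z axis and vertical below 0.2 rad), for 0.2 s.
At the end, for the whole second after the job is handed in: Lid under 0.04 rad, hasp under 0.12 rad, pin released and at rest in the staple's eye, upright within 0.2 rad, tip 28 to 42 mm over the case underside, x -117 to -135 mm, y within 12.5 mm of 0 (case frame); tape, carton and module moved under 30 mm (all of step 3 and linear speed of pin below 0.02 m/s); the robot touches nothing.
It fails at once if the tape roll is moved more than 30 mm (distance of tape from where it was at the start of the episode above 0.03 m).
It fails at once if the carton is moved more than 30 mm (distance of carton from where it was at the start of the episode above 0.03 m).
It fails at once if the module strip is moved more than 30 mm (distance of module from where it was at the start of the episode above 0.03 m).
It also fails if it takes over 72 s, if anything falls off the work surface, if the arm or the gripper's body presses on something with over 40 N, if the wrist force passes 120 N, or if a joint passes its speed limit or range.

## Working session

There is one attempt and no reset: what is moved stays moved. The work goes in short steps, Python scripts to look and compute and a shell command to move; the robot and the scene stay as the last step left them, time stands still between calls to the robot, and variables do not carry over. Pictures are saved under pics/ and viewed, about 8 in all and at most 12, crops included, and the job is handed in when it is done.

```bash
mkdir -p pics; ls
cat > h.py <<'E'
import numpy as np, cv2
from scipy.spatial.transform import Rotation as R
from plant import env, cams
def grab(n):
    f=cams.grab_frame(n); Rm=cv2.Rodrigues(np.array(f["rvec"],float))[0]; return f,np.array(f["camera_matrix"]),Rm,np.array(f["tvec"],float).ravel()
def c2w(p,Rm,t): return Rm.T@(np.array(p)-t)
def proj(p,K,Rm,t):
    q=K@(Rm@np.array(p)+t); return q[:2]/q[2]
def onplane(uv,z,K,Rm,t):
    d=Rm.T@np.linalg.inv(K)@np.array([uv[0],uv[1],1.]); c=-Rm.T@t
    return c+d*(z-c[2])/d[2]
def save(n,img,s=1): cv2.imwrite("pics/"+n,cv2.resize(img[:,:,::-1],None,fx=s,fy=s,interpolation=cv2.INTER_CUBIC))
E
python3 - <<'E'
from h import *
s=env.state(); print(s["time_s"],s["position"],s["tool_rot"],R.from_quat(s["tool_rot"]).as_matrix().round(3).tolist())
for n in("scene","side"):
    f,K,Rm,t=grab(n); save(n+"0.png",f["pixels"],1.0 if n=="x" else 1.5)
    print(n,"cam",(-Rm.T@t).round(3))
    for q in "case lid_edge hasp_axis hasp_end hasp_strap staple_mid staple_front pin pin_block tape carton module".split():
        r=cams.look_for(n,q)
        print(q,[(round(d["conf"],2),c2w(d["at"],Rm,t).round(3).tolist()) for d in r[:2]])
E
```

```text
pics
0.0 [0.18205612 0.59722235 0.23791583] [ 0.10351881  0.69943502 -0.10482884  0.69934643] [[-0.0, 0.291, 0.957], [-0.002, 0.957, -0.291], [-1.0, -0.002, 0.0]]
scene cam [0.927 0.593 0.674]
case [(0.77, [0.669, 0.124, 0.136]), (0.75, [0.664, 0.07, 0.15])]
lid_edge [(0.81, [0.667, 0.066, 0.151])]
hasp_axis []
hasp_end [(0.46, [0.577, 0.064, 0.201])]
hasp_strap [(0.51, [0.575, 0.063, 0.205])]
staple_mid [(0.62, [0.666, 0.121, 0.133])]
staple_front [(0.96, [0.666, 0.12, 0.134])]
pin [(0.54, [0.423, -0.315, 0.074])]
pin_block [(0.71, [0.439, -0.304, 0.039]), (0.2, [0.574, 0.065, 0.204])]
tape [(0.68, [0.424, 0.313, 0.023])]
carton [(0.6, [0.645, 0.311, 0.045])]
module [(0.92, [0.631, -0.319, 0.03])]
side cam [ 0.249 -0.454  0.652]
case [(0.69, [0.612, -0.014, 0.11])]
lid_edge [(0.8, [0.64, 0.019, 0.159]), (0.64, [0.567, 0.054, 0.203])]
hasp_axis [(0.95, [0.568, 0.054, 0.204])]
hasp_end [(0.72, [0.568, 0.056, 0.201]), (0.63, [0.623, 0.295, 0.048])]
hasp_strap [(0.55, [0.57, 0.052, 0.203])]
staple_mid [(0.79, [0.609, -0.015, 0.107])]
staple_front [(0.94, [0.609, -0.013, 0.103])]
pin [(0.49, [0.411, -0.32, 0.082])]
pin_block []
tape []
carton [(0.63, [0.619, 0.294, 0.044])]
module [(0.68, [0.615, -0.326, 0.025]), (0.4, [0.638, 0.023, 0.16])]
```

View pics/scene0.png

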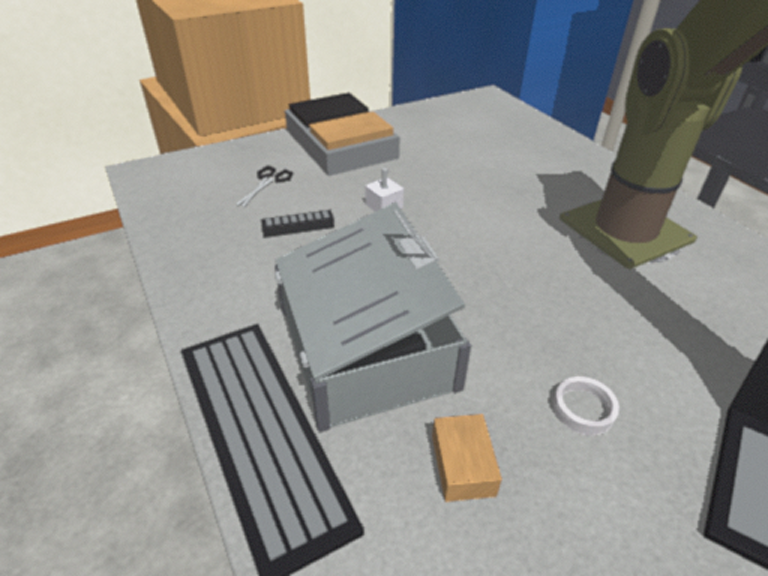

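View pics/side0.png

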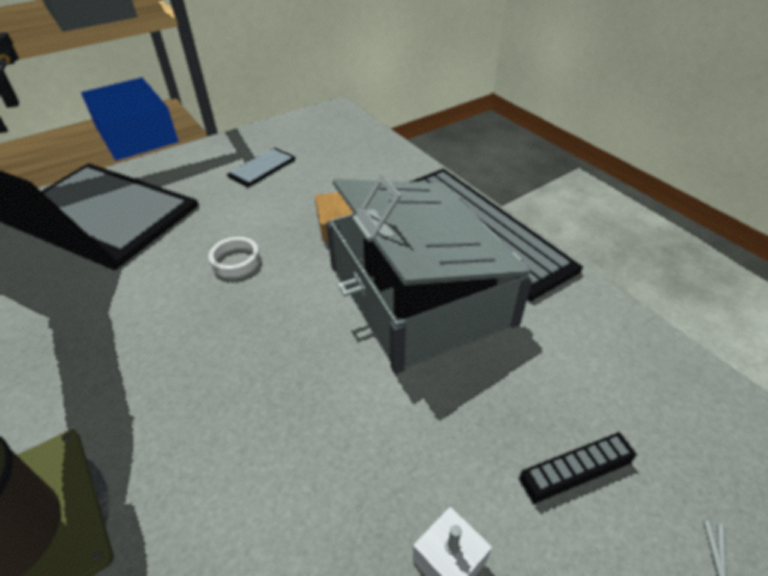

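The scene picture shows the case ajar in the middle, its near bottom corners at about (325,428) and (467,388), and the pin block at (384,190). The side picture shows the staple at (350,286), case bottom corners at (400,370) and (519,326), the pin top at (455,530), and the hasp standing up off the lid edge at (380,205).

Run:
```python
from h import *
fs,K,Rm,t=grab("scene")
S=[onplane((u/1.5,v/1.5),z,K,Rm,t) for u,v,z in((325,428,0),(467,388,0),(467,343,.11),(384,170,.095))]
print("scene hinge+y, front+y bottom, front+y top, pintop\n",np.round(S,3))
pb=cams.cut_out("scene","pin")
f,K2,R2,t2=grab("side")
D=[onplane((u/1.5,v/1.5),z,K2,R2,t2) for u,v,z in((519,326,0),(400,370,0),(401,321,.11),(331,218,.11),(455,528,.095),(345,291,.072))]
print("side hinge-y, front-y bottom, front-y top, front+y top,pintop,staplefront\n",np.round(D,3))
m=cams.cut_out("side","pin")
for k in m[:1]:
    ys,xs=np.nonzero(k["pixels"]);print(k["conf"],xs.min(),xs.max(),ys.min(),ys.max(),onplane((xs.mean(),ys.min()+1),.095,K2,R2,t2))
img=f["pixels"][120:230,200:370]; save("side_crop.png",img,4.5)
```

```text
scene hinge+y, front+y bottom, front+y top, pintop
 [[ 0.775  0.156  0.   ]
 [ 0.553  0.193  0.   ]
 [ 0.568  0.193  0.11 ]
 [ 0.426 -0.312  0.095]]
side hinge-y, front-y bottom, front-y top, front+y top,pintop,staplefront
 [[ 0.741 -0.106  0.   ]
 [ 0.53  -0.067  0.   ]
 [ 0.531 -0.066  0.11 ]
 [ 0.569  0.192  0.11 ]
 [ 0.421 -0.318  0.095]
 [ 0.515  0.062  0.072]]
0.48 296 307 350 368 [ 0.4199195  -0.31529123  0.095     ]
```

View pics/side_crop.png

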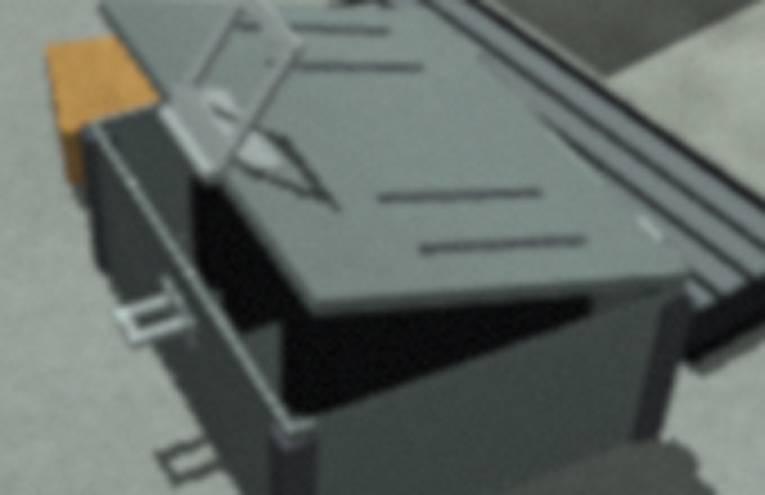

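```bash
python3 -m creep '[[1,[-0.01,0,0],0.142],[1,[-0.01,0,0],0.142],[1,[-0.01,0,0],0.142],[1,[-0.01,0,0],0.142],[1,[-0.01,0,0],0.142],[1,[-0.01,0,0],0.142],[1,[-0.01,0,0],0.142],[1,[-0.01,0,0],0.142],[1,[-0.01,0,0],0.142],[1,[-0.01,0,0],0.142]]'; python3 -m creep '[[1,[0,0.036,0.030],0],[1,[0,0.036,0.030],0],[1,[0,0.036,0.030],0],[1,[0,0.036,0.030],0],[1,[0,0.036,0.030],0],[1,[0,0.036,0.030],0],[1,[0,0.036,0.030],0],[1,[0,0.036,0.030],0],[1,[0,0.036,0.030],0],[1,[0,0.036,0.030],0],[1,[0,0.036,0.030],0],[1,[0,0.036,0.030],0]]'
cat > st.py <<'E'
from h import *
import sys
C=np.array([0.659,0.047,0]);yaw=-0.146
s=env.state();M=R.from_quat(s["tool_rot"]).as_matrix()
print("t",s["time_s"],"case-frame TCP",(R.from_euler('z',-yaw).apply(s["position"]-C)).round(4),"tool y dir deg",np.degrees(np.arctan2(M[1,1],M[0,1])).round(2),"F",np.round(s["ft_force"],1),"w",s["grip_width"],"q7",np.round(s["joint_positions"],2))
E
python3 st.py
```

```text
time_s: 2.5
position: [0.182, 0.5979, 0.3392]
tool_rot: [-0.536, -0.461, 0.536, -0.461]
ft_force: [-0.3, 1.0, 1.0]
grip_width: 0.0101
time_s: 3.7
position: [0.5586, 0.1779, 0.3389]
tool_rot: [0.535, 0.463, -0.535, 0.462]
ft_force: [0.7, 0.1, -0.7]
grip_width: 0.0004
t 3.7 case-frame TCP [-0.1184  0.1149  0.3389] tool y dir deg -8.29 F [ 0.7  0.1 -0.7] w 0.0003949586646147122 q7 [-0.52  0.54  0.24  1.56 -0.14  1.06 -0.4 ]
```

```bash
python3 -m creep '[[1,[0.04,0.038,0.025],0],[1,[0.04,0,0],0],[1,[0.02,0,0],0],[1,[0.015,0,0],0],[1,[0.015,0,0],0],[1,[0.015,0,0],0]]'; python3 -m creep '[[1,[0.015,0,0],0],[1,[0.015,0,0],0],[1,[0.015,0,0],0],[1,[0.01,0,0],0],[1,[0.01,0,0],0],[1,[0.006,0,0],0],[1,[0,0,0],0],[1,[0,0,0],0]]'; python3 st.py
```

```text
time_s: 4.3
position: [0.5857, 0.1544, 0.2]
tool_rot: [0.535, 0.463, -0.535, 0.462]
ft_force: [0.2, -0.3, -0.1]
grip_width: 0.0001
time_s: 5.1
position: [0.5861, 0.1542, 0.1299]
tool_rot: [0.535, 0.462, -0.535, 0.463]
ft_force: [0.1, -0.5, 0.4]
grip_width: 0.0001
t 5.1 case-frame TCP [-0.0877  0.0955  0.1299] tool y dir deg -8.32 F [ 0.1 -0.5  0.4] w 0.00012676055443681364 q7 [-0.42  0.81  0.16  1.73 -0.2   0.61 -0.29]
```

```bash
python3 -m creep '[[1,[0.005,0,0],0],[1,[0.005,0,0],0],[1,[0.003,0,0],0],[1,[0,0,0],0]]'; python3 -m creep '[[1,[0.002,0,0],0],[1,[0,0,0],0],[1,[0,0,0],0]]'; python3 st.py
```

```text
time_s: 5.5
position: [0.5864, 0.1544, 0.1203]
tool_rot: [0.536, 0.462, -0.534, 0.462]
ft_force: [-6.7, -1.0, 26.7]
grip_width: 0.0007
time_s: 5.8
position: [0.5864, 0.1545, 0.1201]
tool_rot: [0.536, 0.462, -0.534, 0.462]
ft_force: [-10.3, -1.4, 41.5]
grip_width: 0.0007
t 5.8 case-frame TCP [-0.0875  0.0958  0.1201] tool y dir deg -8.33 F [-10.3  -1.4  41.5] w 0.0007275356456364425 q7 [-0.42  0.83  0.16  1.74 -0.21  0.59 -0.29]
```

```bash
python3 -m creep '[[0.52,[-0.04,0,0],0],[0.52,[-0.04,0,0],0],[0.52,[-0.04,0.01,0.01],-0.142],[0.52,[-0.02,0.01,0.01],-0.142],[0.52,[0,0.01,0],-0.142],[0.52,[0,0,0],-0.142],[0.52,[0,0,0],-0.142],[0.52,[0,0,0],-0.142],[0.52,[0,0,0],-0.142],[0.52,[0,0,0],-0.142],[0.52,[0,0,0],-0.142],[0.52,[0,0,0],-0.142]]'; python3 -m creep '[[0.52,[0,0,0],-0.148],[0.52,[0,0,0],0]]'; python3 st.py
python3 - <<'E'
from h import *
f,K,Rm,t=grab("side"); a=f["pixels"][110:254,190:382]
for q in("hasp_end","hasp_axis","lid_edge","hasp_strap"):
    print(q,[(round(d["conf"],2),c2w(d["at"],Rm,t).round(3).tolist()) for d in cams.look_for("side",q)[:2]])
g,K,Rm,t=grab("wrist"); print("wrist cam",(-Rm.T@t).round(3))
save("s2.png",a,4); save("w2.png",g["pixels"],1.5)
E
```

```text
time_s: 7.0
position: [0.6139, 0.1341, 0.2543]
tool_rot: [0.102, 0.7, -0.102, 0.7]
ft_force: [-0.5, -0.4, 1.0]
grip_width: 0.0423
time_s: 7.2
position: [0.6139, 0.134, 0.2543]
tool_rot: [0.052, 0.705, -0.052, 0.705]
ft_force: [1.3, -0.2, 0.7]
grip_width: 0.0423
t 7.2 case-frame TCP [-0.0572  0.0795  0.2543] tool y dir deg 81.53 F [ 1.3 -0.2  0.7] w 0.04226416261638917 q7 [-0.15  0.68 -0.25  1.53  0.19  0.95  0.96]
hasp_end [(0.68, [0.551, 0.06, 0.137])]
hasp_axis [(0.85, [0.55, 0.055, 0.136])]
lid_edge [(0.72, [0.642, 0.024, 0.117])]
hasp_strap [(0.84, [0.548, 0.056, 0.143])]
wrist cam [0.544 0.144 0.4  ]
```

View pics/s2.png

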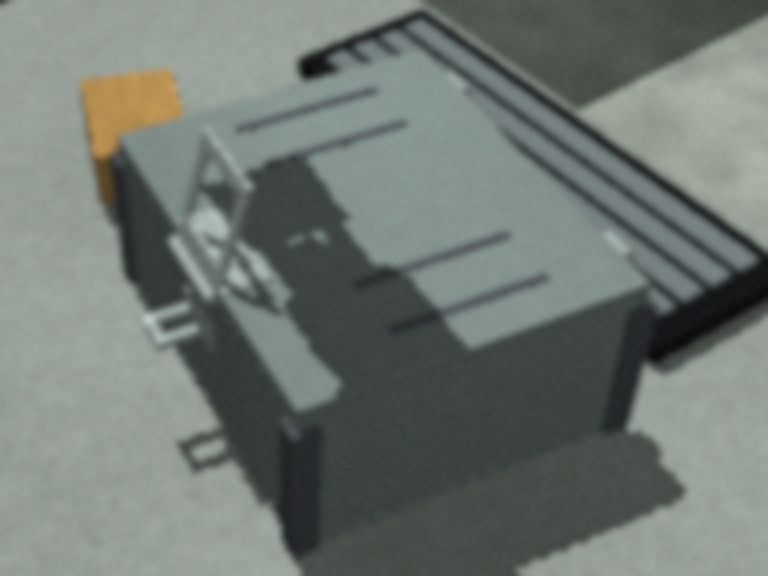

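View pics/w2.png

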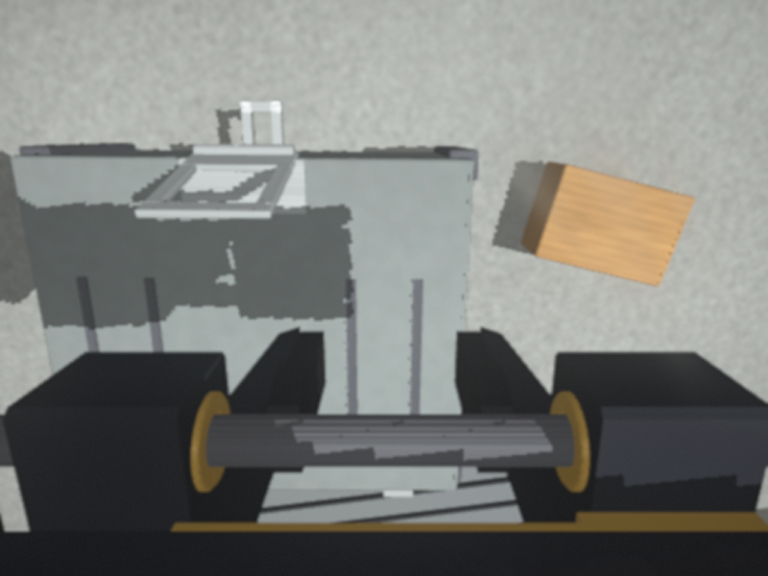

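The lid is shut in both pictures. In the wrist view the hasp stands up and leans back, its hinge at (193–295,150) and its end at (137–272,212). The staple's front corners are at (243,101) and (281,101).

Run:
```python
from h import *
f,K,Rm,t=grab("wrist")
Y=R.from_euler('z',0.146); C=np.array([.659,.047,0])
for n,u,v,z in(("lidL",17,155,.12),("lidR",475,155,.12),("stapL",241,101,.075),("stapR",282,101,.075),("hingeL",193,150,.114),("hingeR",295,150,.114)):
    p=onplane((u/1.5,v/1.5),z,K,Rm,t); print(n,p.round(4),Y.apply(p-C).round(4))
for z in(.15,.16,.17,.18,.19):
    a,b=[Y.apply(onplane((u/1.5,213/1.5),z,K,Rm,t)-C) for u in(136,272)]; print(z,a.round(4),b.round(4),(b-a)[1], "r",np.hypot(a[0]+.113,z-.112))
```

```text
lidL [ 0.5246 -0.0623  0.12  ] [-0.117  -0.1277  0.12  ]
lidR [0.5625 0.1894 0.12  ] [-0.1161  0.1269  0.12  ]
stapL [0.5108 0.055  0.075 ] [-0.1478 -0.0136  0.075 ]
stapR [0.5146 0.0804 0.075 ] [-0.1477  0.0121  0.075 ]
hingeL [0.5364 0.0328 0.114 ] [-0.1192 -0.0319  0.114 ]
hingeR [0.545  0.0899 0.114 ] [-0.119   0.0258  0.114 ]
0.15 [-0.0891 -0.0506  0.15  ] [-0.0888  0.019   0.15  ] 0.0696636386195986 r 0.04491593080918227
0.16 [-0.0906 -0.0455  0.16  ] [-0.0904  0.0214  0.16  ] 0.06688140792855718 r 0.05297308022211343
0.17 [-0.0921 -0.0403  0.17  ] [-0.0919  0.0238  0.17  ] 0.0640991772375158 r 0.06164076897169508
0.18 [-0.0937 -0.0351  0.18  ] [-0.0934  0.0262  0.18  ] 0.06131694654647441 r 0.07069478307531257
0.19 [-0.0952 -0.0299  0.19  ] [-0.095   0.0286  0.19  ] 0.058534715855433 r 0.08000406922244219
```

```bash
sed -i 's/0.659,0.047,0/0.6536,0.0478,0/' st.py; python3 -m creep '[[0.52,[0,-0.04,-0.004],0],[0.52,[0,-0.04,-0.004],0],[0.52,[0.026,0,0],0],[0.52,[0.026,0,0],0],[0.52,[0.026,0,0],0],[0.52,[0.026,0,0],0],[0.52,[0,0,0],0]]'; python3 st.py
```

```text
time_s: 8.25
position: [0.592, 0.056, 0.1477]
tool_rot: [0.052, 0.707, -0.053, 0.703]
ft_force: [-0.4, 0.2, 0.1]
grip_width: 0.0423
t 8.25 case-frame TCP [-0.0622 -0.0009  0.1477] tool y dir deg 81.52 F [-0.4  0.2  0.1] w 0.04225263395694648 q7 [-0.04  0.77 -0.22  1.73  0.25  0.67  1.02]
```

```bash
python3 -m creep '[[0.52,[-0.004,0,-0.015],0],[0.52,[-0.004,0,-0.015],0],[0.52,[0,0,-0.012],0],[0.52,[0,0,-0.012],0],[0.52,[0.004,0,-0.009],0],[0.52,[0.005,0,-0.008],0],[0.52,[0.012,0,-0.010],0],[0.52,[0.007,0,-0.003],0],[0.52,[0.007,0,-0.002],0],[0.52,[0.008,0,-0.001],0],[0.52,[0,0,0],0]]'; python3 st.py
```

```text
time_s: 9.35
position: [0.5078, 0.069, 0.1146]
tool_rot: [0.052, 0.706, -0.052, 0.705]
ft_force: [-0.2, 0.6, -0.5]
grip_width: 0.0419
t 9.35 case-frame TCP [-0.1473 -0.0002  0.1146] tool y dir deg 81.53 F [-0.2  0.6 -0.5] w 0.04191223445434404 q7 [-0.12  0.75 -0.17  2.01  0.29  0.41  0.91]
```

```bash
python3 -m creep '[[0.52,[0.006,0,0],0],[0.52,[0.006,0,0.001],0],[0.52,[0.005,0,0.003],0],[0.52,[0.006,0,0.004],0],[0.52,[0.005,0,0.005],0],[0.52,[0.004,0,0.004],0],[0.52,[0.003,0,0.004],0],[0.52,[0,0,0],0]]'; python3 st.py;  python3 - <<'E'
from h import *
f,K,Rm,t=grab("side"); save("s3.png",f["pixels"][110:254,190:382],4)
E
```

```text
time_s: 10.15
position: [0.5271, 0.0659, 0.0797]
tool_rot: [0.052, 0.707, -0.053, 0.704]
ft_force: [-3.9, 0.3, -1.4]
grip_width: 0.0425
t 10.15 case-frame TCP [-0.1278 -0.0005  0.0797] tool y dir deg 81.52 F [-3.9  0.3 -1.4] w 0.04250406874565652 q7 [-0.12  0.82 -0.15  1.97  0.31  0.38  0.91]
```

View pics/s3.png

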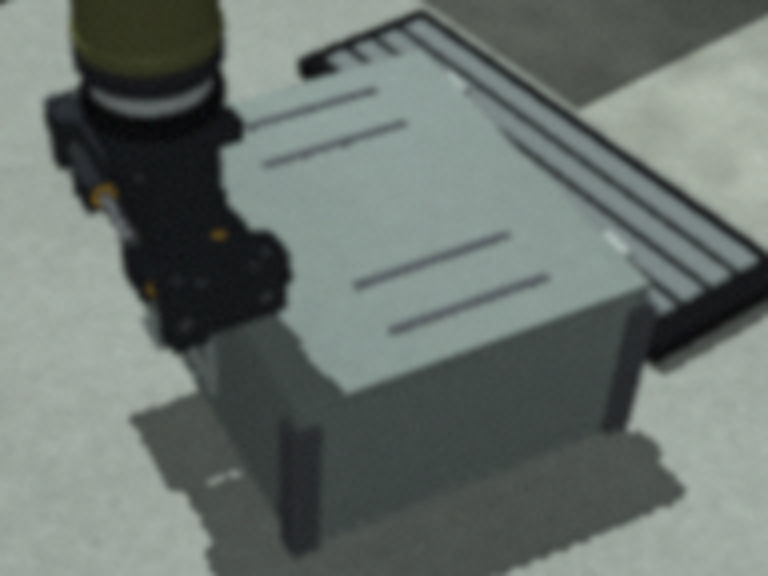

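The gripper hides the hasp here. The lid is still flat and the tool reads about 4 N pushing back, so I press further.

```bash
python3 -m creep '[[0.52,[0.004,0,0.002],0],[0.52,[0.004,0,0.002],0],[0.52,[0.0,0,0.002],0],[0.52,[0,0,0],0],[0.52,[0,0,0],0]]'; python3 st.py
```

```text
time_s: 10.7
position: [0.5271, 0.0652, 0.0717]
tool_rot: [0.051, 0.71, -0.053, 0.7]
ft_force: [-15.0, 2.9, 6.6]
grip_width: 0.0421
t 10.7 case-frame TCP [-0.1277 -0.0012  0.0717] tool y dir deg 81.55 F [-15.    2.9   6.6] w 0.04211523184911878 q7 [-0.12  0.84 -0.15  1.96  0.31  0.38  0.92]
```

```bash
python3 -m creep '[[0.52,[0,0,-0.02],0],[0.52,[-0.03,0,-0.015],0],[0.3,[-0.04,0,0],0],[0.3,[-0.03,0,0.03],0],[0.3,[0,0,0.04],0],[0.3,[0,0,0.03],0],[0.3,[0,0,0],0],[0.3,[0,0,0],0]]'; python3 st.py;python3 - <<'E'
from h import *
f,K,Rm,t=grab("wrist"); save("w3.png",f["pixels"][40:190,120:320],4); print((-Rm.T@t).round(3))
E
```

```text
time_s: 11.5
position: [0.5999, 0.0553, 0.1725]
tool_rot: [0.053, 0.705, -0.052, 0.706]
ft_force: [-1.1, -0.5, 0.6]
grip_width: 0.0618
t 11.5 case-frame TCP [-0.0542 -0.0004  0.1725] tool y dir deg 81.49 F [-1.1 -0.5  0.6] w 0.061800321696491974 q7 [-0.03  0.75 -0.24  1.7   0.25  0.72  1.03]
[0.53  0.065 0.318]
```

View pics/w3.png

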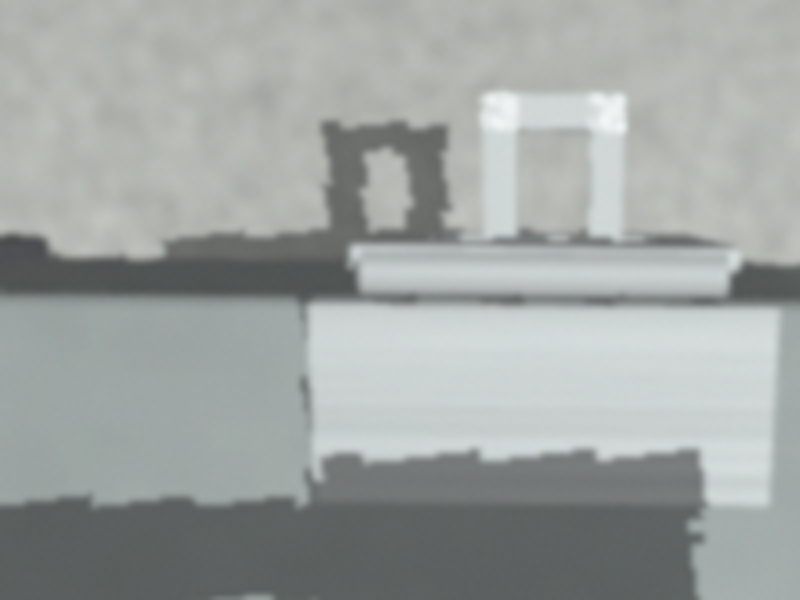

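The hasp now hangs flat with the staple through its slot. In this crop the staple runs from u=480 to 627 with its front edge at v=93, and the eye is centred at u≈553.

Run:
```python
from h import *
f,K,Rm,t=grab("wrist"); Y=R.from_euler('z',.146); C=np.array([.6536,.0478,0])
for n,u,v,z in(("stapL",480,93,.075),("stapR",627,93,.075),("eyeL",517,131,.075),("eyeR",588,131,.075),("strapL",350,246,.112),("strapR",740,246,.112)):
    p=onplane((120+u/4,40+v/4),z,K,Rm,t); print(n,p.round(4),Y.apply(p-C).round(4))
s=env.state(); print(Y.apply(np.array([.4205,-.3155,.095])-s["position"]).round(3), s["position"])
```

```text
stapL [0.5097 0.0542 0.075 ] [-0.1433 -0.0146  0.075 ]
stapR [0.5135 0.0797 0.075 ] [-0.1432  0.0112  0.075 ]
eyeL [0.5169 0.0597 0.075 ] [-0.1369 -0.0081  0.075 ]
eyeR [0.5188 0.0721 0.075 ] [-0.1369  0.0044  0.075 ]
strapL [0.5316 0.0326 0.112 ] [-0.1185 -0.0328  0.112 ]
strapR [0.5404 0.0917 0.112 ] [-0.1184  0.0269  0.112 ]
[-0.122 -0.393 -0.077] [0.59838125 0.05587321 0.17246096]
```

```bash
python3 -m creep '[[0.3,[0,-0.044,-0.006],0],[0.3,[0,-0.044,-0.006],0],[0.3,[0,-0.044,-0.006],0],[0.3,[0,-0.044,-0.006],0],[0.3,[0,-0.044,-0.006],0],[0.3,[0,-0.044,-0.006],0],[0.3,[0,-0.044,-0.006],0],[0.3,[0,-0.044,-0.006],0],[0.3,[0,-0.041,-0.006],0],[0.3,[0,0,0],0],[0.3,[0,0,0],0]]'; python3 st.py;python3 - <<'E'
from h import *
f,K,Rm,t=grab("wrist"); save("w4.png",f["pixels"],1.5)
for m in cams.cut_out("wrist","pin")[:2]:
    ys,xs=np.nonzero(m["pixels"]); print(m["conf"],xs.min(),xs.max(),ys.min(),ys.max(),onplane((xs.mean(),ys.mean()),.09,K,Rm,t))
E
```

```text
time_s: 12.7
position: [0.487, -0.3253, 0.1725]
tool_rot: [0.053, 0.705, -0.053, 0.705]
ft_force: [0.8, 0.3, 0.2]
grip_width: 0.0618
t 12.7 case-frame TCP [-0.1105 -0.3933  0.1725] tool y dir deg 81.43 F [0.8 0.3 0.2] w 0.06179109438373993 q7 [ 0.69  0.73 -0.31  1.75  0.32  0.71  1.63]
0.88 242 264 84 106 [ 0.42041802 -0.32045604  0.09      ]
```

View pics/w4.png

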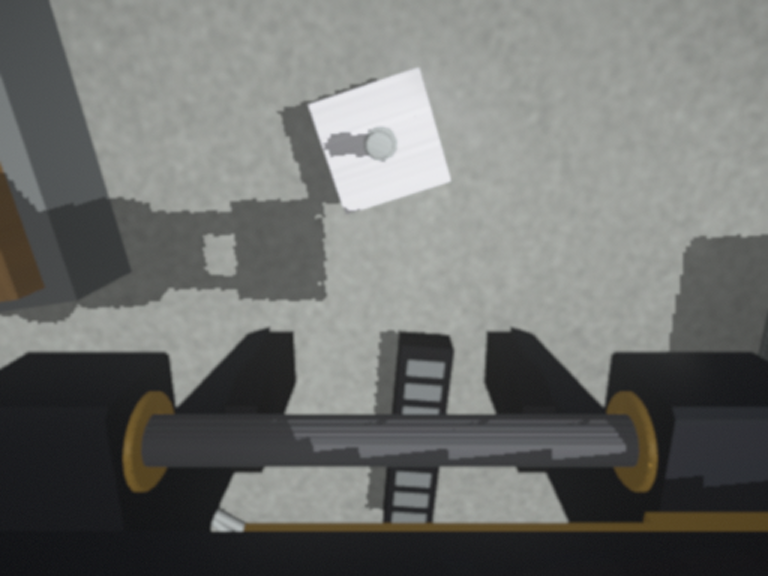

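The pin stands upright in the block, its top centred at about (381,143). The block's top corners average (381,140).

Run:
```python
from h import *
f,K,Rm,t=grab("wrist"); s=env.state(); M=R.from_quat(s["tool_rot"]).as_matrix()
for u,v,z in((381,143,.095),(381,141,.05)):
    p=onplane((u/1.5,v/1.5),z,K,Rm,t); print(p.round(4),"tool shift",(M.T@(p-s["position"])).round(4))
```

```text
[ 0.4221 -0.3176  0.095 ] tool shift [ 0.0778 -0.0047 -0.0667]
[ 0.4218 -0.3182  0.05  ] tool shift [ 0.1228 -0.0054 -0.067 ]
```

```bash
python3 -m creep '[[0.3,[0,-0.003,-0.036],0],[0.3,[0,-0.002,-0.035],0],[0.3,[0.03,0,0],0],[0.3,[0.03,0,0],0],[0.3,[0.03,0,0],0],[0.3,[0.0195,0,0],0],[0.3,[0,0,0],0]]'; python3 st.py; python3 -m creep '[[1,[0,0,0],0],[1,[0,0,0],0],[1,[0,0,0],0],[1,[0,0,0],0],[1,[0,0,0],0]]'; python3 st.py
```

```text
time_s: 13.55
position: [0.4167, -0.3168, 0.0612]
tool_rot: [0.052, 0.707, -0.05, 0.704]
ft_force: [-0.7, -0.1, -0.1]
grip_width: 0.0617
t 13.55 case-frame TCP [-0.1814 -0.3952  0.0612] tool y dir deg 81.74 F [-0.7 -0.1 -0.1] w 0.06170273742545334 q7 [ 0.68  0.85 -0.19  1.99  0.44  0.34  1.56]
time_s: 14.05
position: [0.4173, -0.3199, 0.0637]
tool_rot: [0.052, 0.705, -0.052, 0.706]
ft_force: [0.0, -0.2, 1.4]
grip_width: 0.0241
t 14.05 case-frame TCP [-0.1803 -0.3981  0.0637] tool y dir deg 81.52 F [ 0.  -0.2  1.4] w 0.02412346901761142 q7 [ 0.68  0.85 -0.19  1.99  0.44  0.34  1.56]
```

```bash
python3 -m creep '[[1,[0,0,0],0],[1,[0,0,0],0],[1,[0,0,0],0],[1,[0,0,0],0]]'; python3 st.py; python3 -m creep '[[1,[-0.02,0,0],0],[1,[-0.03,0,0],0],[1,[-0.04,0,0],0],[1,[-0.04,0,0],0],[1,[0,0,0],0]]'; python3 st.py
```

```text
time_s: 14.45
position: [0.4171, -0.3197, 0.0633]
tool_rot: [0.052, 0.705, -0.052, 0.705]
ft_force: [-0.2, 0.7, 3.7]
grip_width: 0.0113
t 14.45 case-frame TCP [-0.1805 -0.398   0.0633] tool y dir deg 81.53 F [-0.2  0.7  3.7] w 0.011327720103250487 q7 [ 0.68  0.85 -0.19  1.99  0.44  0.34  1.56]
time_s: 14.95
position: [0.4196, -0.3211, 0.1975]
tool_rot: [0.051, 0.702, -0.054, 0.708]
ft_force: [1.1, -0.5, -0.9]
grip_width: 0.0109
t 14.95 case-frame TCP [-0.1778 -0.399   0.1975] tool y dir deg 81.5 F [ 1.1 -0.5 -0.9] w 0.01090927624307966 q7 [ 0.78  0.63 -0.34  1.9   0.33  0.65  1.65]
```

```bash
python3 -m creep '[[1,[0,0.044,0.005],0],[1,[0,0.044,0.005],0],[1,[0,0.044,0.005],0],[1,[0,0.044,0.005],0],[1,[0,0.044,0.005],0],[1,[0,0.044,0.005],0],[1,[0,0.044,0.005],0],[1,[0,0.044,0.005],0],[1,[0,0.044,0.005],0],[1,[0,0,0],0],[1,[0,0,0],0]]'; python3 st.py;python3 - <<'E'
from h import *
f,K,Rm,t=grab("wrist"); save("w5.png",f["pixels"],1.5)
E
```

```text
time_s: 16.05
position: [0.5192, 0.0665, 0.1921]
tool_rot: [0.051, 0.706, -0.051, 0.705]
ft_force: [0.6, -1.2, -0.6]
grip_width: 0.0107
t 16.05 case-frame TCP [-0.1357 -0.0011  0.1921] tool y dir deg 81.7 F [ 0.6 -1.2 -0.6] w 0.010705655826439713 q7 [-0.06  0.63 -0.25  1.92  0.26  0.63  0.95]
```

View pics/w5.png

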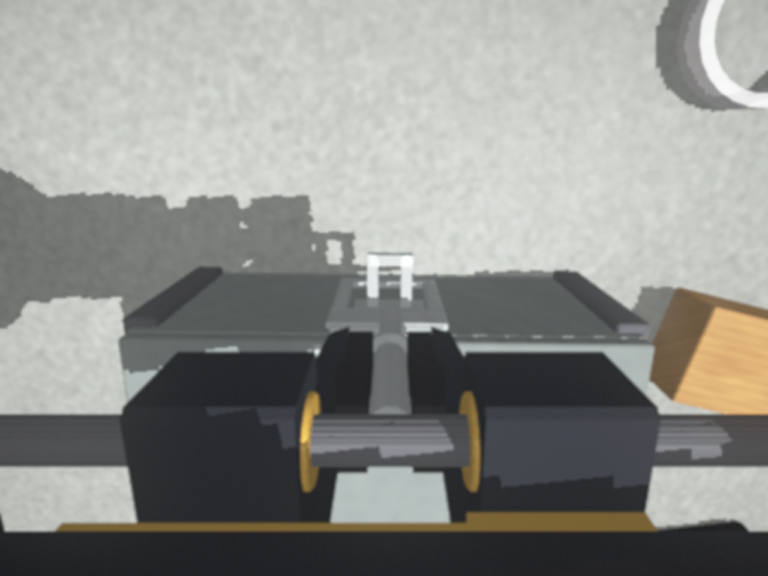

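The pin hangs straight in the jaws at u≈391. The staple spans u=367–413 with its front edge at v≈253, and the hasp lies flat behind it.

Run:
```python
from h import *
f,K,Rm,t=grab("wrist"); Y=R.from_euler('z',.146); C=np.array([.6536,.0478,0]); s=env.state(); P=Y.apply(s["position"]-C); print("TCP",P.round(4))
for n,u,v,z in(("stL",367,253,.075),("stR",413.5,253,.075)):
    print(n,Y.apply(onplane((u/1.5,v/1.5),z,K,Rm,t)-C).round(4))
for dx in(.003,.0044,.006):
  for h in(-.0533,-.0133,.0317): # tip, collar, top
    print(dx,h,(1.5*proj(Y.inv().apply(P+[dx,0,h])+C,K,Rm,t)).round(1))
g=f["pixels"][190:290,210:310]; save("w5c.png",g,6)
```

```text
TCP [-0.1355 -0.0038  0.1924]
stL [-0.1432 -0.0162  0.075 ]
stR [-0.1431  0.0093  0.075 ]
0.003 -0.0533 [389.5 311.6]
0.003 -0.0133 [389.3 350.9]
0.003 0.0317 [389.1 423.2]
0.0044 -0.0533 [389.5 314.6]
0.0044 -0.0133 [389.4 354.6]
0.0044 0.0317 [389.1 427.8]
0.006 -0.0533 [389.5 318.1]
0.006 -0.0133 [389.4 358.7]
0.006 0.0317 [389.1 433.1]
```

View pics/w5c.png

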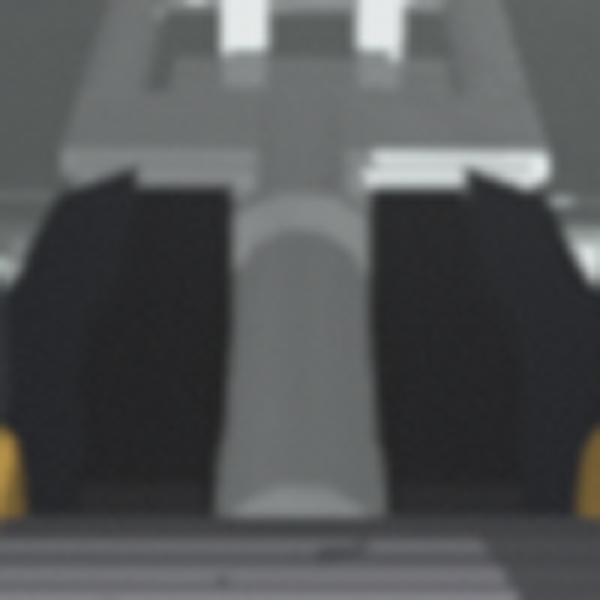

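Run:
```python
from h import *
for _ in range(2):
    f,K,Rm,t=grab("wrist"); g=f["pixels"].mean(2).astype(int); print(env.state()["position"].round(4))
for r in (169,176,180,186,190,206,211,218,230,250): print(r,g[r,238:284])
```

```text
[0.5191 0.0634 0.1926]
[0.5193 0.0634 0.1928]
169 [124 148 186 208 213 215 216 216 214 212 209 206 195 187 185 185 185 186
 185 186 185 184 186 185 185 185 183 177 173 173 173 173 176 183 188 183
 175 174 174 180 192 204 210 212 213 214]
176 [130 144 152 150 156 178 192 194 194 201 223 236 235 232 231 231 229 221
 203 197 204 211 214 213 212 209 206 205 204 203 205 210 223 235 242 243
 240 236 241 246 238 222 214 213 215 217]
180 [121 119 119 123 137 153 173 183 186 193 211 226 230 231 231 230 228 214
 179 157 162 178 187 189 188 189 189 190 191 196 206 214 214 218 225 230
 231 231 231 230 225 220 216 216 219 219]
186 [113 115 116 118 123 129 130 131 131 148 184 220 229 230 231 231 227 207
 161 125 116 116 117 121 127 129 128 126 123 122 120 121 146 192 224 230
 231 230 230 223 186 144 124 122 121 120]
190 [116 120 126 128 130 133 134 135 135 149 184 220 229 230 230 230 228 209
 167 136 129 128 130 131 134 136 136 135 133 130 130 133 159 206 228 231
 230 231 230 223 190 155 140 139 137 133]
206 [111 110 111 111 111 112 111 111 112 111 112 111 110 111 112 110 109 110
 110 110 111 111 
[... 165 characters left out ...]
8 108 108
 109 110 110 110 110 111 110 110 108 108 109 110 112 112 113 112 113 114
 114 114 115 115 115 116 116 115 116 116]
218 [134 134 134 134 134 134 135 135 135 134 134 135 135 132 124 113 109 107
 108 108 108 109 108 108 109 107 106 107 109 119 129 133 136 153 187 209
 218 219 218 218 218 217 218 217 217 218]
230 [ 39  38  41  39  39  38  40  40  40  48  82 117 133 131 125 119 114 111
 108 107 106 104 106 106 106 108 111 113 120 128 132 133 125  94  59  44
  41  40  40  40  40  42  41  39  40  43]
250 [ 37  37  38  38  36  36  36  36  38  52  79  98 105 107 109 109 109 108
 107 106 107 105 106 107 107 108 106 107 106 105 105 104 100  85  60  42
  37  38  37  38  38  38  38  37  37  39]
```

```bash
python3 -m creep '[[1,[0.01,0.0027,0.003],0],[1,[0.025,0,0],0],[1,[0.018,0,0],0],[1,[0,0,0],0],[1,[0,0,0],0]]'; python3 st.py
python3 - <<'E'
from h import *
f,K,Rm,t=grab("wrist"); g=f["pixels"].mean(2).astype(int); save("w6.png",f["pixels"][130:280,160:360],4)
for r in (200,206,212,218,224,235,245,255): print(r,g[r,236:284])
E
python3 st.py
```

```text
time_s: 16.75
position: [0.5232, 0.0673, 0.1399]
tool_rot: [0.052, 0.705, -0.053, 0.705]
ft_force: [-0.3, 0.6, -0.7]
grip_width: 0.0109
t 16.75 case-frame TCP [-0.1319  0.0003  0.1399] tool y dir deg 81.49 F [-0.3  0.6 -0.7] w 0.010918073428749666 q7 [-0.08  0.72 -0.21  1.95  0.29  0.51  0.92]
200 [111 112 117 129 135 136 136 135 135 135 136 131 120 113 112 113 111 113
 113 113 114 115 116 117 117 117 117 116 115 116 120 129 136 137 137 137
 136 137 136 132 122 116 114 115 116 116 116 115]
206 [135 135 134 134 135 135 136 135 135 136 135 133 125 122 124 124 124 123
 119 112 111 111 111 112 111 112 112 111 113 117 122 131 135 136 136 137
 137 136 136 133 129 128 127 127 128 128 128 123]
212 [ 89  89  99 116 130 134 136 136 135 136 135 128 110  95  90  91  94 101
 107 108 110 110 110 111 111 111 110 109 108 108 115 126 135 136 136 136
 136 136 132 120 103  93  92  91  91  91  92  91]
218 [108 108 114 123 131 134 134 135 135 135 134 129 117 110 108 107 107 105
 107 108 108 108 109 108 109 109 109 108 107 106 109 119 130 134 135 135
 134 134 133 125 117 113 112 112 111 112 112 112]
224 [
[... 252 characters left out ...]
 94 104 105 105 106
 107 109 107 106 105 106 105 105 108 106 107 105 106 104 104 108 105  83
  55  42  40  39  39  40  40  39  39  40  42  39]
245 [ 38  37  37  38  38  38  37  38  36  38  38  43  65  91 103 106 107 108
 108 108 107 107 106 106 106 106 106 107 107 105 104 104 104 105  96  75
  51  39  37  38  39  39  38  37  38  38  38  39]
255 [ 37  37  35  37  37  36  36  37  36  36  39  61  89 103 105 107 108 109
 108 109 109 107 107 106 105 106 107 107 107 105 105 104 105 104 103  94
  70  45  38  35  36  37  38  37  37  38  37  37]
t 16.8 case-frame TCP [-0.1314  0.0005  0.1405] tool y dir deg 81.49 F [-0.3  1.2 -0.8] w 0.010938122968782925 q7 [-0.08  0.72 -0.21  1.95  0.29  0.51  0.92]
```

View pics/w6.png

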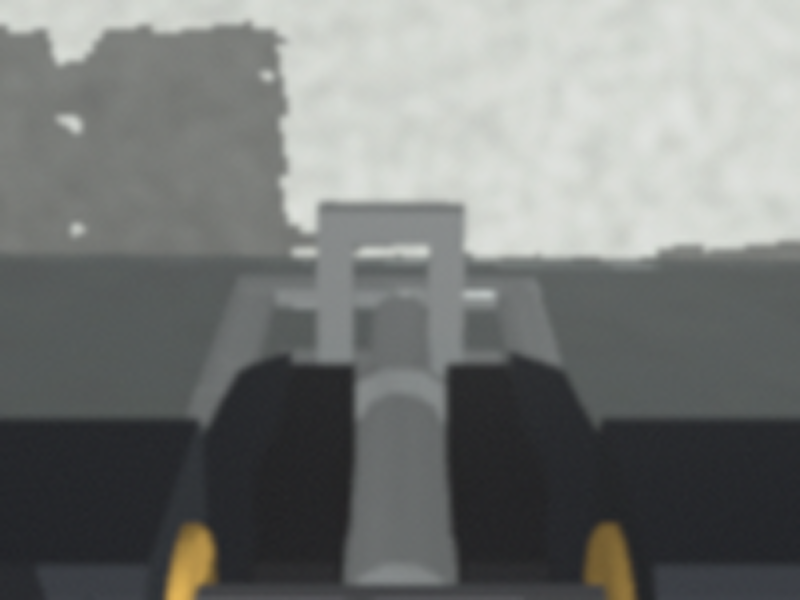

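The pin tip is over the eye. The staple's mid column is at 257.1 and the pin's at 259.75, so the pin is about 1.8 mm too far in +y. I correct that and lower it.

```bash
python3 -m creep '[[1,[0,-0.0018,-0.001],0],[1,[0,0,0],0],[1,[0.008,0,0],0],[1,[0.006,0,0],0],[1,[0.006,0,0],0],[1,[0,0,0],0],[1,[0,0,0],0]]'; python3 st.py
python3 - <<'E'
from h import *
f,K,Rm,t=grab("wrist"); g=f["pixels"].mean(2).astype(int)
for r in (200,206,212,218,235,245): print(r,g[r,230:284])
E
```

```text
time_s: 17.5
position: [0.5218, 0.0661, 0.1199]
tool_rot: [0.052, 0.705, -0.052, 0.705]
ft_force: [0.4, 0.7, -0.3]
grip_width: 0.0109
t 17.5 case-frame TCP [-0.1331 -0.0011  0.1199] tool y dir deg 81.54 F [ 0.4  0.7 -0.3] w 0.01093699070398767 q7 [-0.09  0.75 -0.2   1.97  0.31  0.46  0.91]
200 [114 114 113 112 114 115 115 116 119 126 131 134 133 133 133 133 133 134
 134 133 134 133 134 135 134 134 134 134 135 135 134 135 134 134 135 134
 135 135 134 134 134 134 134 134 134 134 133 135 137 157 190 207 212 213]
206 [ 88  88  88  89  89  88  88  89  98 115 128 132 133 133 132 133 134 133
 126 109  95  92  92  95 100 106 108 109 109 109 110 110 109 109 108 105
  99  95  96 105 123 132 134 133 134 134 134 134 132 123 106  96  93  92]
212 [115 116 115 114 114 114 114 114 117 124 130 132 133 133 132 132 132 133
 129 120 115 115 113 108 106 106 107 108 107 108 109 108 109 108 105 106
 108 111 113 116 126 132 133 133 133 134 133 133 133 130 129 127 126 127]
218 [ 79  76  80  97 113 122 119 109 105 115 125 132 133 133 133 132 133 132
 127 113 103 102 102 103 105 106 106 106 107 107 106 107 107 106 106 105
 104 105 107 115 125 131 133 133 133 133 132 133 130 120 110 107 108 108]
235 [ 38  38  37  37  38  37  37  37  38  38  38  37  38  38  38  37  37  44
  68  92 103 104 104 104 106 106 105 105 104 103 103 104 105 105 104 104
 102 103 102 105 103  83  54  41  39  40  41  39  39  41  40  39  40  40]
245 [ 38  36  37  36  37  35  37  37  36  38  37  37  37  38  37  36  36  43
  65  89 101 104 105 106 107 107 105 106 105 104 104 104 106 105 104 104
 102 102 102 102  96  74  50  37  37  38  37  38  39  38  39  37  38  38]
```

The tip is already inside the eye, with pin mid at column 259.8 and eye mid at 259.3, and there is no contact force. I lower it the rest of the way.

```bash
python3 -m creep '[[1,[0.006,0,0],0],[1,[0.006,0,0],0],[1,[0.006,0,0],0],[1,[0.005,0,0],0],[1,[0.004,0,0],0],[1,[0,0,0],0],[1,[0,0,0],0]]'; python3 st.py
```

```text
time_s: 18.25
position: [0.5219, 0.066, 0.0931]
tool_rot: [0.052, 0.705, -0.052, 0.705]
ft_force: [-0.7, 0.2, -0.9]
grip_width: 0.0106
t 18.25 case-frame TCP [-0.1329 -0.0011  0.0931] tool y dir deg 81.53 F [-0.7  0.2 -0.9] w 0.010598307888693264 q7 [-0.11  0.8  -0.17  1.98  0.33  0.39  0.89]
```

```bash
python3 -m creep '[[1,[0.003,0,0],0],[1,[0.002,0,0],0],[1,[0,0,0],0],[1,[0,0,0],0]]'; python3 st.py
```

```text
time_s: 18.65
position: [0.5221, 0.066, 0.0883]
tool_rot: [0.052, 0.705, -0.052, 0.705]
ft_force: [-0.3, -0.4, 1.3]
grip_width: 0.011
t 18.65 case-frame TCP [-0.1327 -0.0011  0.0883] tool y dir deg 81.53 F [-0.3 -0.4  1.3] w 0.011012700279167878 q7 [-0.11  0.8  -0.17  1.98  0.33  0.38  0.89]
```

```bash
python3 -m creep '[[0.6,[0,0,0],0],[0.6,[0,0,0],0],[0.6,[0,0,0],0],[0.6,[0,0,0],0],[0.6,[0,0,0],0]]'; python3 st.py; python3 -m creep '[[0.6,[-0.02,0,0],0],[0.6,[-0.04,0,0],0],[0.6,[-0.04,0,0],0],[0.6,[-0.03,0,0.04],0],[0.6,[0,0,0.04],0],[0.6,[0,0,0],0],[0.6,[0,0,0],0]]'; python3 st.py
python3 - <<'E'
from h import *
f,K,Rm,t=grab("wrist"); g,K2,R2,t2=grab("side")
a=cv2.resize(f["pixels"][60:240,160:360],(400,360),interpolation=3); b=cv2.resize(g["pixels"][150:240,200:300],(400,360),interpolation=3)
save("last.png",np.hstack([a,b]),1)
for n,Kk,Rr,tt in(("wrist",K,Rm,t),("side",K2,R2,t2)):
    print(n,[(round(d["conf"],2),R.from_euler('z',.146).apply(c2w(d["at"],Rr,tt)-[.6536,.0478,0]).round(4)) for d in cams.look_for(n,"pin")[:1]])
for q in("tape","carton","module"):
    print(q,[(round(d["conf"],2),c2w(d["at"],R2,t2).round(3)) for d in cams.look_for("side",q)[:1]])
E
```

```text
time_s: 19.15
position: [0.5219, 0.0661, 0.0882]
tool_rot: [0.052, 0.705, -0.052, 0.705]
ft_force: [0.7, 0.4, 0.4]
grip_width: 0.0353
t 19.15 case-frame TCP [-0.1329 -0.0011  0.0882] tool y dir deg 81.54 F [0.7 0.4 0.4] w 0.03530590652830587 q7 [-0.11  0.8  -0.17  1.98  0.33  0.38  0.89]
time_s: 19.85
position: [0.6007, 0.0539, 0.2176]
tool_rot: [0.052, 0.706, -0.053, 0.705]
ft_force: [-0.0, 0.0, -0.7]
grip_width: 0.0355
t 19.85 case-frame TCP [-0.0532 -0.0017  0.2176] tool y dir deg 81.48 F [-0.   0.  -0.7] w 0.03545767052153268 q7 [-0.01  0.69 -0.28  1.65  0.24  0.83  1.04]
wrist [(0.87, array([-0.1308,  0.002 ,  0.1178]))]
side []
tape [(0.76, array([0.417, 0.301, 0.022]))]
carton [(0.98, array([0.625, 0.303, 0.048]))]
module [(0.9, array([ 0.611, -0.328,  0.025]))]
```

View pics/last.png

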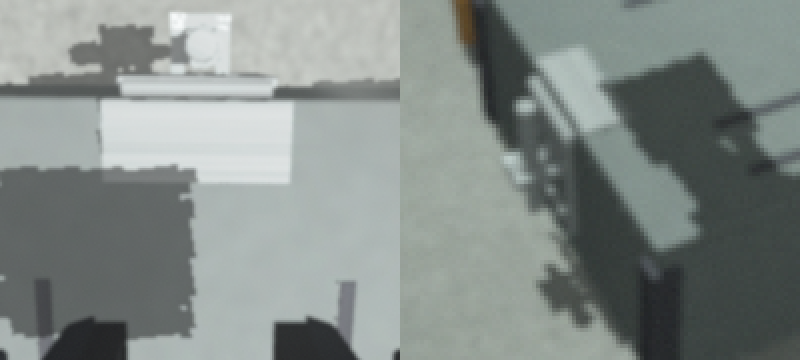

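The pin stands upright in the staple, its top at about (203,45) in the left half. The hasp is flat, the lid shut, and the gripper clear of everything.

```bash
python3 -c "
from plant import env; print(env.sign_off())"
```

```text
the job is handed in; nothing more can be done
None
```

I shut the lid, swung the hasp down flat, put the pin through the staple and let it go. Then I backed the gripper clear and handed the job in at about 20 s of the 72 s. No verdict was reported.

What the last checks showed:
- **Lid:** it came to rest with its top at 120 mm, the height given for the shut lid, and looks shut in the last pictures.
- **Hasp:** it met a firm stop (15 N) and lies flat, with the staple through its slot. I did not measure its angle.
- **Pin:** it went in with no side force and met light contact (about 1 N) with its tip at roughly 35 mm. In the last pictures it looks upright, and the detector puts its top part at about x -131, y +2, z 118 mm in the case frame.
- **Bystanders:** the carton and module are within about 10 mm of where they were first seen. The tape had no first reading from the side camera. Its last position from there is about 14 mm from the scene camera's first one, which is within the difference between the two cameras.

Two checks fell short: the side camera's detector did not find the pin in the last picture, and the measured tool position wandered by 2 to 3 mm. Because of the wander, I lined the pin up with the staple using the wrist picture.

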